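# Wind a glued phone cover off on the opening stand

## Task

Wind the crank on the opening stand clockwise (seen from above) to pull the phone's glued back cover up, and stop within half a turn of the moment the glue lets go and the crank suddenly turns light, or the hooks at the cover's far edge break. Then slide the blade of the opening pick along the ledge well into the gap under the cover's lifted edge, gently so that the glass does not crack, and leave it lying there flat. Do not press on the glass with the gripper, and leave the other things on the bench where they are.

Things in the scene. Friction and masses are not known exactly. Their poses are not given: they have to be found in the camera images.
- stand: Opening stand, fixed: aluminium base 220 x 220 x 12 mm, on it a grey-brown tray with a phone and, on the +x side, a column (40 x 50 mm) with a crank on top. Origin: centre of the base's underside; x from the tray's open front to the column, z up. A steel arm 18 mm wide, its top 74 to 84 mm above the bench, runs from the column over the phone's middle to a suction cup.
- ledge (a point): Centre of the tray's front ledge: a flat strip, top 34 mm above the bench, 40 mm deep along the stand's x, 190 mm long along y, ending at the phone's near edge (20 mm on the +x side of this point). The phone's rim is 0.5 mm lower than the ledge. The point's axes are the stand's.
- phone: Phone clamped in the tray, 76 mm (x) by 160 mm (y). Origin: centre of its top rim, 33.5 mm above the bench, 22 mm on the -x side of the stand's origin; axes as the stand's. Its near long edge, by the ledge, is at x = -38 mm.
- cover: Back cover, dark glass 76 x 160 x 3 mm, glued. It opens like a book: origin on its far long edge, where hooks hold it (x = +38 mm of the phone); -x points to the near edge, which a suction cup (33 mm wide, centred 26 mm in from that edge) pulls up. A clockwise turn of the crank lifts that edge 2 mm. It starts 4 mm above the rim and, free, stands 7 to 12 mm above it (underside).
- seam: The glue seam between cover and phone with the far-edge hooks, out of sight (this point only lies somewhere under the phone). After at most 0.3 turn of slack the glue drags on the crank; it lets go 1.4 to 3.1 turns from the start, nobody knows when. From about 0.6 turn past that point on, winding bends and breaks the hooks.
- crank: Steel crank on the column, axis vertical, origin on the axis 158 mm above the bench, 68 mm on the +x side of the stand's origin; x points along its arm to the knob, arm top 174 mm above the bench. Clockwise from above lifts the cover. While the glue drags it needs 5 to 9 N at the knob; when the glue lets go, it falls at once to about 1 N. It stays where left.
- knob_top (a point): Centre of the top of the crank's upright black knob, 212 mm above the bench: 14 mm thick, 36 mm tall, 32 mm from the crank's axis. It spins freely on its pin, so it can be held in one unturned grasp and led round.
- pick: Opening pick, loose, black plastic, 14 to 28 g, flat on the bench left or right of the stand: a blade 20 mm long (x 0 to 20 mm), 24 mm wide, 2.5 mm thick, and a block grip 40 mm long (x -40 to 0 mm), 14 mm wide (y), 22 mm tall, undersides level. Origin: on the underside where blade and grip meet; x to the blade's tip, z up.
- pick_tip (a point): Middle of the pick's blade tip, 20 mm from the pick's origin along its x, 1.25 mm above its underside.
- driver: Bystander: a screwdriver 150 mm long, lying on the side of the stand where the pick is not.
- solvent: Bystander: a white bottle, 44 mm wide, 120 mm tall, standing behind the stand to one side. Origin: centre of its foot.
- screw_tray: Bystander: a steel compartment tray 90 x 130 x 22 mm, behind the stand to the other side. Origin: centre of its underside.
There are look-alikes about, which are no part of the job. Of the things that look like the pick, take the one that is farthest from the robot's base at the start.

How it is judged:
On the way:
1. the glue has let go of the cover (contact force between seam and anything else below 2 N), for 0.2 s.
At the end, for the whole second after the job is handed in: The glue has let go and the crank stands less than about 0.6 turn past that point; the pick lies flat (within 8 degrees) and still, its blade tip at least 10 mm in under the cover's near edge, between cover and phone (contact force between seam and anything else below 2 N and x of pick_tip in the frame of phone between -0.028 and 0.03 m and y of pick_tip in the frame of phone between -0.075 and 0.075 m and z of pick_tip in the frame of phone between -0.001 and 0.0065 m and angle between pick's own z axis and vertical below 0.15 rad and linear speed of pick below 0.02 m/s and angular speed of pick below 0.3 rad/s); the robot touches nothing.
It fails at once if the crank is wound more than about 0.6 turn past the point where the glue lets go (the hooks of the cover break) (contact force between seam and anything else above 40 N).
It fails at once if the pick presses on the cover with more than 12 N (the glass cracks) (contact force between pick and cover above 12 N).
It fails at once if the robot presses on the cover with more than 3 N (contact force between any of the fingers, the arm and cover above 3 N).
It fails at once if the screwdriver, the bottle or the screw tray is moved more than 20 mm (distance of any of driver, solvent, screw_tray from where it was at the start of the episode above 0.02 m).
It also fails if it takes over 72 s, if anything falls off the work surface, if the arm or the gripper's body presses on something with over 40 N, if the wrist force passes 120 N, or if a joint passes its speed limit or range.

## Robot

A 6-joint arm with a two-finger parallel gripper is mounted at the origin on the work surface. World frame = base frame: x ahead of the robot, y to its left, z up, the work surface at z = 0. Lengths are in m, angles in rad, forces in N, time in s.
With the tool pointing down it reaches from about 0.325 to 0.9 m from the base axis. Payload 6.1 kg.
Tool frame: the origin (TCP) lies on the centre line of the jaws, within the pads' length; the fingertips stand manip.tcp_to_tips ahead of it and the grasp point (between the pads) lies 2 mm behind it (manip.tcp_to_tips is the distance from the TCP to the fingertips, in m); z points along the fingers, y is the direction in which the jaws open and shut (so a half turn about z gives the same grasp; the last joint's range is limited). The gripper opens to 87 mm and grips with 3 to 60 N. Pads are 19 mm wide; open, the fingers measure 117 mm over their backs; the gripper's body (75 mm by 190 mm) begins 51 mm behind the grasp point.
Start: joints at [1.093, 0.22, 1.526, -0, 1.395, -0.126], TCP at [0.215, 0.587, 0.24] pointing down, gripper open.
Joint ranges: [-2.98, 2.98], [-0.91, 2.08], [0.09, 2.57], [-1.24, 4.39], [0.2, 2.65], [-2.68, 2.68]. Speed limits (rad/s): [2.57, 2.57, 3.01, 3.14, 3.14, 3.14].

## Interface

Orientations are given as [roll, pitch, yaw] about the fixed x, y, z axes, in that order (R = Rz(yaw) Ry(pitch) Rx(roll)).
In Python, from station import manip, jaws, solve_ik, read_camera, camera_info, ticket, models, current_t, current_qpos, current_dq, current_joint_torque, current_tcp_pos, current_eef_rot, current_wrist_force, current_ft_torque, current_gripper_width gives the robot as it stands. Calls block until the motion is done:
- manip.move_pose(position, orientation): joint-space move of the TCP to a pose.
- manip.movel(position, rotation=None, velocity=0.15): straight line of the TCP; rotation=None keeps the orientation; velocity is the mean speed in m/s.
- manip.set_joints(angles): joint-space move.
- jaws.grip(opening, force=None): finger opening in m; force is the grip in N (None keeps the last); returns when the fingers have stopped.
- manip.dwell(seconds).
- solve_ik(position, orientation): joint angles nearest the present ones, or None.
- read_camera(name): name is "side" or "top" or "wrist"; returns the picture (400x640x3 uint8, red, green, blue); there is no depth.
- camera_info(name): a dict with "fx", "fy", "cx", "cy" (pixels), "k1" (the pictures are not rectified: a ray, as slopes to the right and down, at radius r is drawn at 1 + k1 r^2 times it, then the intrinsics apply), "extrinsics" (4x4, takes a point from camera to world coordinates). Camera axes: x right, y up, looking along -z (the intrinsics and any distortion apply to the point x, -y, -z); pixel columns grow to the right and rows downward; lengths in m; the calibration is good to about 2 mm. A picture is of the moment at which its call begins: read the wrist's pose just before it. camera_info takes no time and is no camera call; for the wrist camera it gives the pose at the moment of the call.
A pose or a line that the arm cannot do raises manip.PlanningError and nothing moves.
- ticket.job_done(): hands the job in, once; it reports no verdict.
Trained networks look in the newest picture that a camera, given by its name, has taken for a name from the list of things; names that differ only in an ending like _2 or _b are one class to them, and where a whole thing is asked for, a point or a joint stands for the part that bears it (a point fixed in the world has none). Each returns a list of dicts, best first, with "conf" (0 to 1); they miss things now and then, are a little off and sometimes report something else, mostly with a low value. They report only what shows in the picture. A call takes as long as a camera call. They do not tell look-alikes from the thing itself.
- models.recognise(camera, query): "xy" ([column, row] as shares, 0 to 1, of the picture: columns of its width, rows of its height, amid what is visible of it).
Readings, each from a call of its own:
- current_t(): time.
- current_qpos(): joint angles.
- current_dq(): joint speeds.
- current_joint_torque(): joint torques, N m.
- current_tcp_pos(): TCP position.
- current_eef_rot(): TCP orientation.
- current_wrist_force(): force on the tool from outside, world axes, zero at the start.
- current_ft_torque(): the same for the moment, N m.
- current_gripper_width(): finger opening in m.
Only numpy, scipy, OpenCV 4.12 (cv2) and the standard library are available. Lean on these libraries where they do the work, as an engineer would, in place of code of your own. Each camera call takes 0.05 s, during which the arm holds its last target.

## Working session

There is one attempt and no reset: what is moved stays moved. The work goes in short steps, each a Python script; the robot and the scene stay as the last script left them, time stands still between calls to the robot, and variables do not carry over. Pictures are saved under pics/ and viewed, and the job is handed in when it is done.

```bash
ls; mkdir -p pics; python3 - <<'E'
from station import *
import cv2
for n in ["side","top","wrist"]:
    im=read_camera(n); cv2.imwrite(f"pics/a_{n}.png",im[:,:,::-1])
    ci=camera_info(n); print(n,{k:(v if k!="extrinsics" else [[round(float(a),4) for a in r] for r in v]) for k,v in ci.items()})
    for q in ["pick","crank","knob_top","stand","driver","ledge","phone","solvent","screw_tray","pick_tip"]:
        r=models.recognise(n,q); print(q,[(round(float(d["conf"]),2),round(d["xy"][0]*640),round(d["xy"][1]*400)) for d in r[:4]])
print(current_t(),manip.tcp_to_tips,current_tcp_pos(),current_eef_rot(),current_gripper_width())
E
```

```text
pics
side {'fx': 444.5637615190733, 'fy': 444.5637615190733, 'cx': 318.13034625561, 'cy': 203.27920658797908, 'k1': -0.09887676294405104, 'extrinsics': [[0.8785, 0.2421, -0.4118, 0.0772], [-0.4776, 0.4297, -0.7663, -0.8112], [-0.0086, 0.8699, 0.4931, 0.6413], [0.0, 0.0, 0.0, 1.0]]}
pick [(0.85, 321, 361), (0.84, 374, 340), (0.76, 321, 316)]
crank [(0.64, 383, 174)]
knob_top [(0.57, 304, 170), (0.53, 390, 169), (0.23, 355, 232)]
stand [(0.75, 353, 234)]
driver [(0.5, 242, 193)]
ledge [(0.62, 352, 237)]
phone [(0.59, 371, 342)]
solvent [(0.96, 303, 170)]
screw_tray [(0.69, 446, 306)]
pick_tip [(0.54, 319, 315)]
top {'fx': 444.6678999135583, 'fy': 444.6678999135583, 'cx': 321.8680532745609, 'cy': 191.98790668021476, 'k1': -0.12828781049120044, 'extrinsics': [[-0.0142, 0.9826, -0.1852, 0.2968], [-0.9998, -0.0159, -0.0079, -0.006], [-0.0107, 0.185, 0.9827, 1.227], [0.0, 0.0, 0.0, 1.0]]}
pick [(0.69, 443, 217), (0.52, 447, 258)]
crank [(0.52, 334, 126)]
knob_top [(0.22, 446, 217)]
stand [(0.67, 328, 172)]
driver [(0.79, 196, 223)]
ledge [(0.92, 331, 170)]
phone []
solvent [(0.61, 207, 151)]
screw_tray [(0.59, 441, 156)]
pick_tip [(0.61, 447, 221), (0.44, 410, 239)]
wrist {'fx': 351.8461159760293, 'fy': 351.8461159760293, 'cx': 316.15893077246596, 'cy': 202.7254227536267, 'k1': -0.003922628731403513, 'extrinsics': [[0.3444, -0.9069, -0.2426, 0.1483], [0.9388, 0.3326, 0.0894, 0.61], [-0.0004, -0.2586, 0.966, 0.3837], [0.0, 0.0, 0.0, 1.0]]}
pick []
crank []
knob_top []
stand []
driver []
ledge []
phone []
solvent []
screw_tray []
pick_tip []
1.65 0.017 [0.21537403 0.58672091 0.23952859] [-3.14159239e+00  2.74365429e-05  2.78981746e+00] 0.08703205419458065
```

```bash
cat > h.py <<'E'
import numpy as np, cv2
from station import *
def ray(n,u,v,ci=None):
    ci=ci or camera_info(n); E=np.array(ci["extrinsics"])
    a=np.array([(u-ci["cx"])/ci["fx"],(v-ci["cy"])/ci["fy"]]); p=a.copy()
    for _ in range(30): p=a/(1+ci["k1"]*(p@p))
    return E[:3,3],E[:3,:3]@np.array([p[0],-p[1],-1.])
def atz(n,u,v,z,ci=None):
    o,d=ray(n,u,v,ci); return o+d*(z-o[2])/d[2]
def proj(n,P,ci=None):
    ci=ci or camera_info(n); E=np.array(ci["extrinsics"])
    c=E[:3,:3].T@(np.array(P)-E[:3,3]); p=np.array([c[0],-c[1]])/-c[2]; p=p*(1+ci["k1"]*(p@p))
    return np.array([ci["cx"]+ci["fx"]*p[0],ci["cy"]+ci["fy"]*p[1]])
def tri(l):
    A=np.zeros((3,3));b=np.zeros(3)
    for n,u,v in l:
        o,d=ray(n,u,v); d=d/np.linalg.norm(d); M=np.eye(3)-np.outer(d,d); A+=M;b+=M@o
    return np.linalg.solve(A,b)
E
python3 - <<'E'
import cv2
im=cv2.imread("pics/a_top.png"); c=im[70:300,170:490]; cv2.imwrite("pics/a_top2.png",cv2.resize(c,None,fx=2.5,fy=2.5,interpolation=cv2.INTER_CUBIC))
im=cv2.imread("pics/a_side.png"); c=im[130:390,200:520]; cv2.imwrite("pics/a_side2.png",cv2.resize(c,None,fx=2.3,fy=2.3,interpolation=cv2.INTER_CUBIC))
E
```

```text
(no output)
```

View pics/a_top2.png

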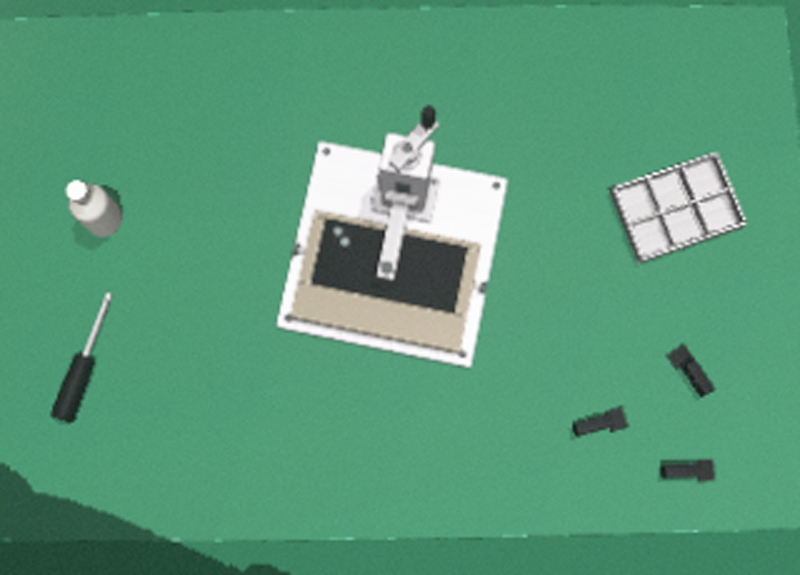

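View pics/a_side2.png

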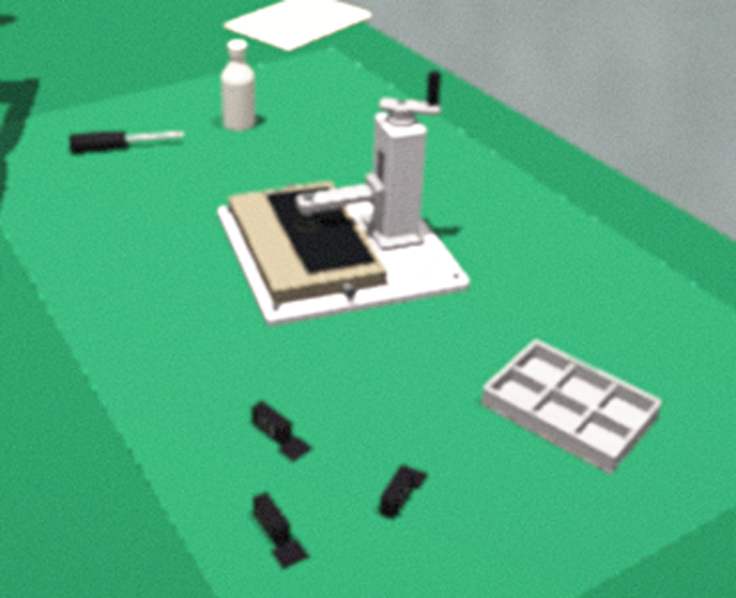

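```bash
python3 - <<'E'
from h import *
T=lambda x,y:(170+(x-.5)/2.5+.0,70+y/2.5)
c=np.array([atz("top",*T(*p),0.012) for p in [(322,143),(507,180),(470,366),(278,326)]]); print(c.round(4)); 
ctr=c.mean(0); print("ctr",ctr, [np.linalg.norm(c[i]-c[(i+1)%4]) for i in range(4)])
f=(c[0]+c[1]-c[2]-c[3]); l=(c[0]+c[3]-c[1]-c[2]); print("yaw",np.degrees([np.arctan2(f[1],f[0]),np.arctan2(-l[0],l[1])]))
S=lambda x,y:(200+x/2.3,130+y/2.3)
print("knob tri",tri([("top",*T(428,112)),("side",*S(434,76))]))
for nm,g,t in [("A",(705,390),(678,354)),("B",(575,430),(624,418)),("C",(662,470),(713,470))]:
    a=atz("top",*T(*g),0.011);b=atz("top",*T(*t),0.0025); print(nm,a.round(4),b.round(4),np.hypot(*b[:2]))
for p in [(268,415),(402,490),(268,510)]:
  a=atz("side",*S(*p),0.015);print(a.round(3))
E
```

```text
[[ 0.716   0.0678  0.012 ]
 [ 0.6682 -0.1428  0.012 ]
 [ 0.4558 -0.0942  0.012 ]
 [ 0.5038  0.1175  0.012 ]]
ctr [ 0.58593387 -0.01292009  0.012     ] [np.float64(0.21590517697064993), np.float64(0.21789918441425152), np.float64(0.21712925500027458), np.float64(0.21792765059924699)]
yaw [-13.02648166 -12.79036647]
knob tri [ 0.67870913 -0.04682555  0.20579571]
A [ 0.4243 -0.3545  0.011 ] [ 0.4663 -0.3287  0.0025] 0.5705112264646444
B [ 0.3833 -0.2074  0.011 ] [ 0.396  -0.2639  0.0025] 0.4759200157895095
C [ 0.3376 -0.3014  0.011 ] [ 0.3364 -0.3606  0.0025] 0.4931525558380042
[ 0.388 -0.221  0.015]
[ 0.441 -0.35   0.015]
[ 0.337 -0.315  0.015]
```

```bash
python3 - <<'E'
from h import *
R=[np.pi,0,1.5]
print(solve_ik([0.679,-0.047,0.30],R))
manip.move_pose([0.679,-0.047,0.30],R); jaws.grip(0.045)
print(current_t(),current_tcp_pos(),current_wrist_force())
ci=camera_info("wrist"); im=read_camera("wrist"); cv2.imwrite("pics/b_wrist.png",im[:,:,::-1])
print([(round(d["conf"],2),np.array(d["xy"])*[640,400]) for d in models.recognise("wrist","knob_top")])
print(proj("wrist",[0.679,-0.047,0.212],ci), proj("wrist",[0.652,-0.028,0.174],ci))
im=read_camera("top"); cv2.imwrite("pics/b_top.png",im[:,:,::-1]);print(current_t())
E
```

```text
[-0.18484958  0.32413336  1.28912969  0.          1.5283296  -0.11405326]
5.3833 [ 0.67899328 -0.04704648  0.29996648] [ 0.31897235 -0.26556311  0.06992359]
[(0.61, array([302.016, 328.2  ])), (0.6, array([316.096, 207.52 ]))]
[317.32018495 212.73409714] [280.98333143 177.82720511]
5.5333
```

View pics/b_wrist.png

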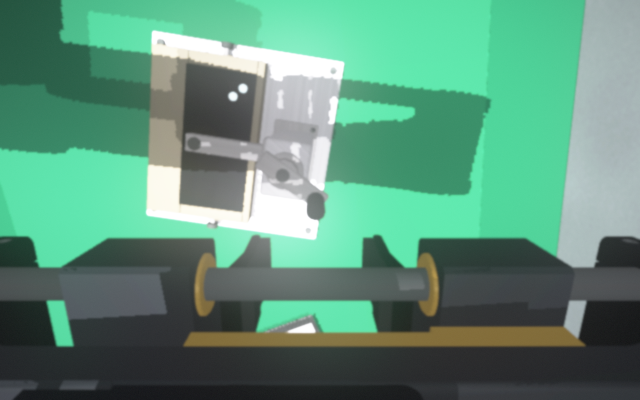

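```bash
python3 - <<'E'
from h import *
im=cv2.imread("pics/b_wrist.png"); c=im[130:250,240:360]; cv2.imwrite("pics/b_w2.png",cv2.resize(c,None,fx=5,fy=5,interpolation=cv2.INTER_CUBIC))
P=lambda u,v,z:atz("wrist",u,v,z)
print(np.array(camera_info("wrist")["extrinsics"]).round(3))
for v in (204,206,208): print(P(316,v,.212))
print("hub",P(282,175,.174))
c=np.array([P(*p,.012) for p in [(343,62),(317,239),(147,214),(153,32)]]); print(c, c.mean(0))
print([np.linalg.norm(c[i]-c[(i+1)%4]) for i in range(4)],[np.degrees(np.arctan2(*(c[(i+1)%4]-c[i])[1::-1])) for i in range(4)])
E
```

```text
[[ 0.998  0.068  0.019  0.683]
 [-0.071  0.963  0.259  0.022]
 [-0.001 -0.259  0.966  0.444]
 [ 0.     0.     0.     1.   ]]
[ 0.67853456 -0.04070043  0.212     ]
[ 0.67843425 -0.04211682  0.212     ]
[ 0.67833362 -0.04353754  0.212     ]
hub [ 0.65300582 -0.02581073  0.174     ]
[[ 0.71737825  0.07149411  0.012     ]
 [ 0.67243181 -0.14244853  0.012     ]
 [ 0.45700097 -0.09302817  0.012     ]
 [ 0.5053778   0.11836565  0.012     ]] [ 0.58804721 -0.01140423  0.012     ]
[np.float64(0.21861298337894455), np.float64(0.2210267402192256), np.float64(0.2168586331406683), np.float64(0.21712007941168066)] [np.float64(-101.86451843594746), np.float64(167.07975704496994), np.float64(77.10999673265854), np.float64(-12.467068005566244)]
```

View pics/b_w2.png

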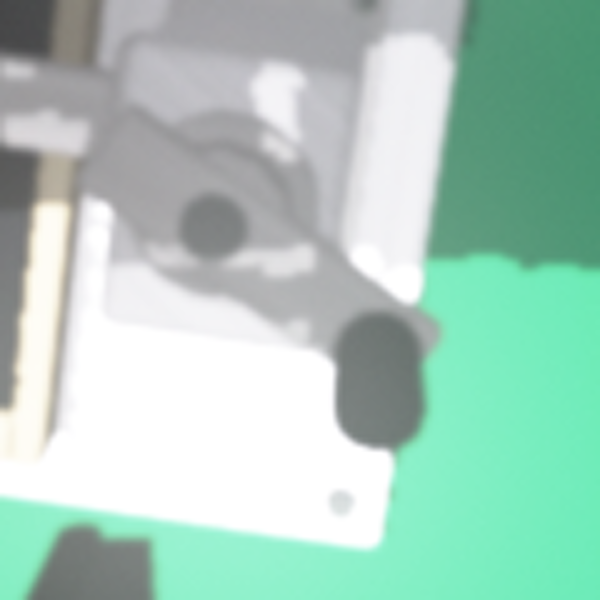

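```bash
python3 - <<'E'
from h import *
manip.movel([0.678,-0.046,0.198],velocity=0.12)
print(current_t(),current_tcp_pos(),current_wrist_force(),current_ft_torque())
jaws.grip(0.008,30)
print(current_t(),current_gripper_width(),current_wrist_force(),current_ft_torque())
C=np.array([0.653,-0.0265]); r=0.032
t0=np.arctan2(-0.0195,0.025); th=t0
for i in range(6):
    th-=np.radians(10); e=np.array([np.cos(th),np.sin(th)]); tg=np.array([e[1],-e[0]])
    manip.movel([*(C+r*e),0.198],velocity=0.06)
    F=current_wrist_force(); t=current_t()
    d=current_tcp_pos()[:2]-C
    print(round(np.degrees(th),1),round(t,2),"tan",round(F[:2]@tg,2),"rad",round(F[:2]@e,2),"z",round(F[2],2),np.round(np.degrees(np.arctan2(d[1],d[0])),1),round(np.hypot(*d)*1e3,2))
np.save("th.npy",[th,t0])
E
```

```text
6.5333 [ 0.67866432 -0.04615104  0.19920178] [ 0.42994343 -0.02639406  0.34809967] [-0.04274155  0.03546136 -0.00895056]
7.2 0.012810807649169653 [1.17540743 0.20203474 1.28355965] [-0.1730655  -0.03868813  0.00933494]
-48.0 7.45 tan 1.33 rad -1.03 z 0.98 -49.0 31.72
-58.0 7.7 tan 0.09 rad -3.94 z 1.88 -58.8 31.57
-68.0 7.95 tan 0.49 rad -5.09 z 2.15 -68.6 31.4
-78.0 8.2 tan 0.55 rad -6.64 z 3.38 -78.3 31.24
-88.0 8.45 tan 1.54 rad -5.23 z 1.92 -88.1 31.05
-98.0 8.7 tan -0.11 rad -5.63 z 1.13 -98.0 30.93
```

```bash
cat > wind.py <<'E'
from h import *
import sys
def wind(n,step=15,vel=0.08):
    s=np.load("st.npy") ; th,t0=s[:2]; C=s[2:4].copy(); mx=s[4]; low=0; r=0.032; out=[]
    for i in range(n):
        th-=np.radians(step); e=np.array([np.cos(th),np.sin(th)]); tg=np.array([e[1],-e[0]])
        manip.movel([*(C+r*e),0.198],velocity=vel)
        F=current_wrist_force()[:2]; tan=-F@tg; rad=F@e
        C+=np.clip(rad,-8,8)*e*5e-5
        mx=max(mx*0.98,tan)
        out.append(f"{(t0-th)/2/np.pi:.2f}:{tan:.1f}/{rad:.1f}")
        low = low+1 if (mx>3.5 and tan<2.2) else 0
        np.save("st.npy",[th,t0,*C,mx])
        if low>=2: print("RELEASE?"); break
    print(" ".join(out)); print(current_t(),C,mx,current_gripper_width())
E
python3 - <<'E'
from h import *
th,t0=np.load("th.npy"); np.save("st.npy",[th,t0,0.653,-0.0258,0])
from wind import wind
wind(14)
E
```

```text
0.21:2.9/-5.3 0.25:5.1/-5.5 0.29:5.1/-4.0 0.33:5.0/-3.7 0.38:5.0/-0.7 0.42:5.5/0.3 0.46:7.4/1.9 0.50:5.7/2.6 0.54:5.7/2.4 0.58:6.0/2.4 0.63:6.3/1.3 0.67:6.0/2.2 0.71:6.4/2.0 0.75:4.8/1.0
12.3167 [ 0.65338989 -0.02451045] 6.408067493222049 0.013119740690632209
```

```bash
python3 - <<'E'
from wind import *
wind(30)
E
```

```text
0.79:6.1/0.5 0.83:5.1/0.6 0.87:6.6/0.0 0.92:6.8/0.7 0.96:5.9/1.7 1.00:6.7/0.9 1.04:6.6/-0.2 1.08:4.7/-0.9 1.12:5.8/-0.7 1.17:7.1/-0.8 1.21:5.7/-2.2 1.25:6.0/-1.5 1.29:5.5/-1.6 1.33:6.2/-2.0 1.37:6.8/0.0 1.42:5.8/0.2 1.46:6.0/1.7 1.50:5.7/1.7 1.54:5.6/1.0 1.58:6.7/1.6 1.62:5.9/0.9 1.67:5.7/-0.8 1.71:5.1/-0.1 1.75:5.0/-2.1 1.79:6.0/-0.6 1.83:5.2/-1.6 1.87:6.0/0.4 1.92:5.8/0.7 1.96:6.1/1.2 2.00:6.0/1.2
20.0667 [ 0.65357485 -0.02417277] 6.008019390151554 0.012728724988558643
```

```bash
python3 - <<'E'
from wind import *
wind(29)
E
```

```text
RELEASE?
2.04:7.2/0.2 2.08:5.9/0.3 2.12:7.3/-0.9 2.17:5.8/-2.0 2.21:-0.5/0.7 2.25:-0.4/2.7
21.6167 [ 0.65349909 -0.02418903] 6.85641446134312 0.01296031506228968
```

```bash
python3 - <<'E'
from h import *
jaws.grip(0.035)
p=current_tcp_pos(); manip.movel([p[0],p[1],0.29],velocity=0.25)
im=read_camera("top"); cv2.imwrite("pics/c_top.png",im[:,:,::-1])
manip.move_pose([0.43,-0.345,0.20],[np.pi,0,0.55])
ci=camera_info("wrist"); im=read_camera("wrist"); cv2.imwrite("pics/c_wrist.png",im[:,:,::-1])
print(current_t(),current_tcp_pos(),current_qpos())
print(proj("wrist",[0.4243,-0.3545,.011]),proj("wrist",[0.4663,-0.3287,.0025]))
E
```

```text
24.3167 [ 0.43096342 -0.34442635  0.20034083] [-8.17415571e-01  7.67163865e-02  1.76193290e+00  3.54142879e-04
  1.30233992e+00  2.01364396e-01]
[320.69720001 193.62486043] [320.81931956 141.73197998]
```

View pics/c_wrist.png

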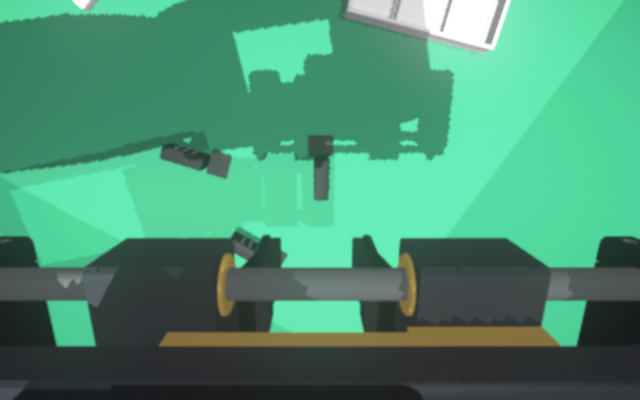

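```bash
python3 - <<'E'
from h import *
im=cv2.imread("pics/c_wrist.png"); c=im[120:220,270:370]; cv2.imwrite("pics/c_w2.png",cv2.resize(c,None,fx=6,fy=6,interpolation=cv2.INTER_CUBIC))
E
```

```text
(no output)
```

View pics/c_w2.png

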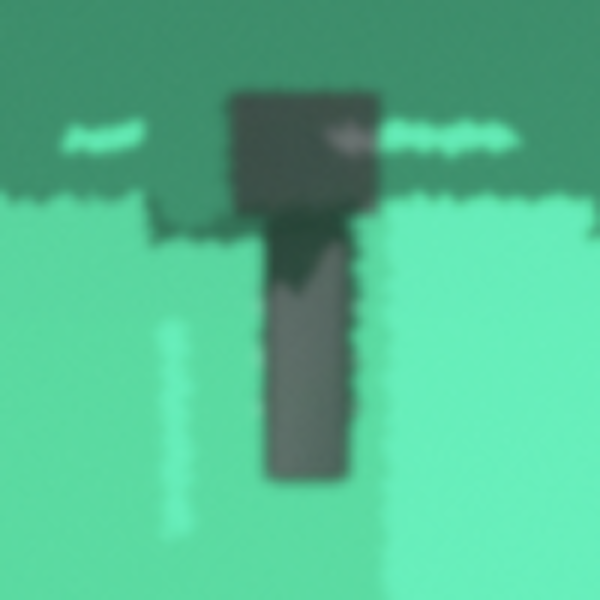

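```bash
python3 - <<'E'
from h import *
f=lambda x,y,z: atz("wrist",270+x/6,120+y/6,z)
tip=f(305,92,.0025); rear=f(307,480,.022); d=tip-rear; print(tip,rear,np.hypot(*d[:2]),np.degrees(np.arctan2(d[1],d[0])))
bl,br=f(231,215,.0025),f(380,213,.0025); o=(bl+br)/2; print(np.linalg.norm(bl-br),o,np.linalg.norm(tip-o),np.degrees(np.arctan2(*(tip-o)[1::-1])))
fl=f(267,400,.022);fr=f(349,400,.022);print(np.linalg.norm(fl-fr))
# top camera check
E
python3 - <<'E'
import cv2
im=cv2.imread("pics/c_top.png"); c=im[100:240,260:400]; cv2.imwrite("pics/c_t2.png",cv2.resize(c,None,fx=4.2,fy=4.2,interpolation=cv2.INTER_CUBIC))
E
```

```text
[ 0.47145916 -0.32551312  0.0025    ] [ 0.42143253 -0.35663561  0.022     ] 0.0589175116614542 31.88651116152821
0.02413800667818197 [ 0.45496239 -0.3358481   0.0025    ] 0.019466775076688963 32.06654768269892
0.012818117576132639
```

View pics/c_t2.png

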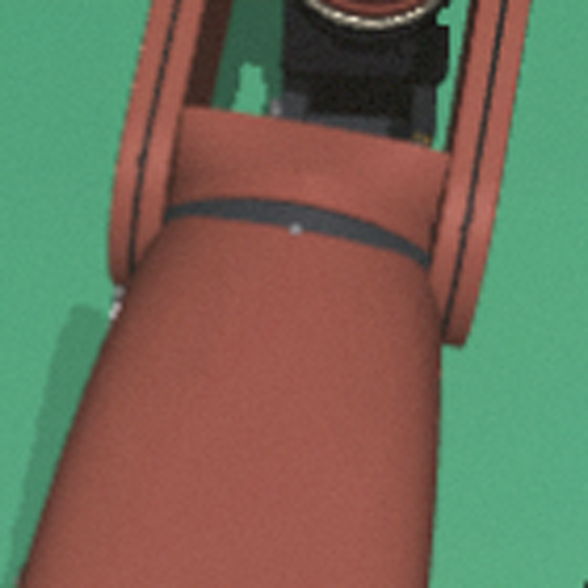

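```bash
python3 - <<'E'
from h import *
R=[np.pi,0,np.radians(31.95)]
g=np.array([.4363,-.3474])
manip.move_pose([*g,0.10],R)
manip.movel([*g,0.0225],velocity=0.1)
print(current_tcp_pos(),current_wrist_force())
jaws.grip(0.008,20)
print(current_t(),current_gripper_width(),current_tcp_pos(),current_wrist_force())
manip.movel([*g,0.20],velocity=0.2)
print(current_t(),current_gripper_width(),current_tcp_pos(),current_wrist_force())
im=read_camera("wrist"); cv2.imwrite("pics/d_wrist.png",im[:,:,::-1])
C=np.array([.587,-.012]); 
for yw in (-.223,):
  s=np.array([np.cos(yw),np.sin(yw)]); l=np.array([-s[1],s[0]])
  p=C+s*(-.135)+l*(-.045); print(p,solve_ik([*p,0.11],[np.pi,0,yw]))
E
```

```text
[ 0.43677987 -0.34791279  0.02322632] [ 0.57476863 -0.90321438 -0.04130691]
26.2417 0.013584097269678446 [ 0.43647905 -0.34758767  0.02285465] [-0.39336688 -0.54645644  2.07919393]
27.2833 0.013831372510824244 [ 0.43563831 -0.34670052  0.19842008] [-1.07472918  0.17858316 -0.70660128]
[ 0.44539079 -0.02602962] [-2.35473736e-01 -7.52182115e-02  2.09699303e+00 -4.44089210e-16
  1.11981784e+00  1.55832259e+00]
```

View pics/d_wrist.png

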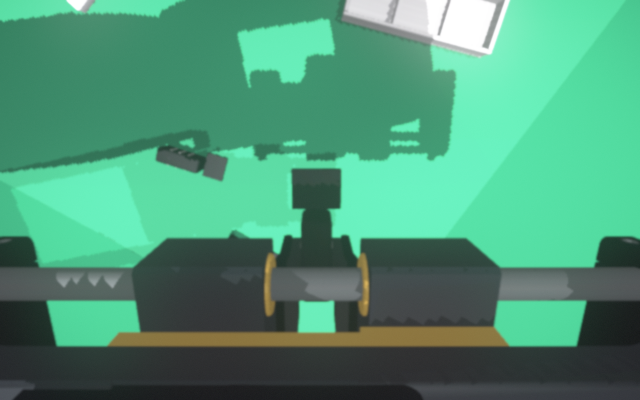

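```bash
python3 - <<'E'
from h import *
print(atz("wrist",316.5,169,current_tcp_pos()[2]-.020), current_tcp_pos()+.042*np.array([np.cos(.5577),np.sin(.5577),0]))
yw=-.2225
C=np.array([.587,-.012]); s=np.array([np.cos(yw),np.sin(yw)]); l=np.array([-s[1],s[0]])
p=C+s*(-.127)+l*(-.045)
q=C+s*(-.20)+l*(-.10)
R=[np.pi,0,yw]
manip.move_pose([*q,0.15],R)
manip.movel([*p,0.08],velocity=0.2)
print(current_t(),current_tcp_pos(),current_eef_rot(),current_wrist_force())
im=read_camera("wrist"); cv2.imwrite("pics/e_wrist.png",im[:,:,::-1])
im=read_camera("side"); cv2.imwrite("pics/e_side.png",im[:,:,::-1])
cv2.imwrite("pics/e_side2.png",cv2.resize(im[140:300,260:460,::-1],None,fx=4,fy=3.7,interpolation=cv2.INTER_CUBIC))
for y in (-.08,-.045,0,.04): print(y,proj("wrist",[*(C+s*-.06+l*y),.034]))
E
```

```text
[ 0.47124102 -0.32503245  0.17807999] [ 0.47114333 -0.32437906  0.19807999]
29.1917 [ 0.45306563 -0.02837582  0.08001318] [ 3.14136392e+00  8.54474367e-04 -2.22706809e-01] [-0.2427948  -0.24985449 -0.79774771]
-0.08 [378.82568077 114.8169079 ]
-0.045 [312.38965059 114.83909552]
0 [226.96968795 114.90378828]
0.04 [151.12733202 114.99542298]
```

View pics/e_wrist.png

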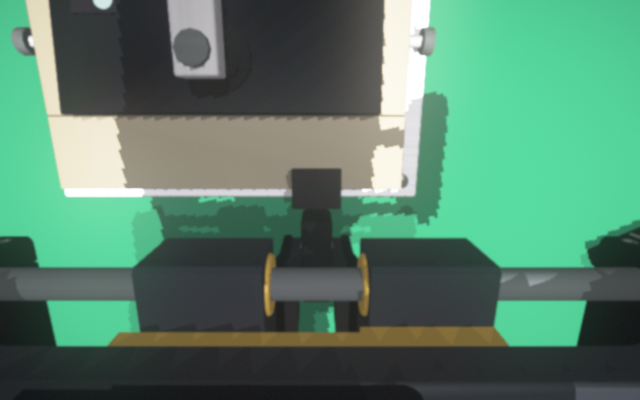

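View pics/e_side2.png

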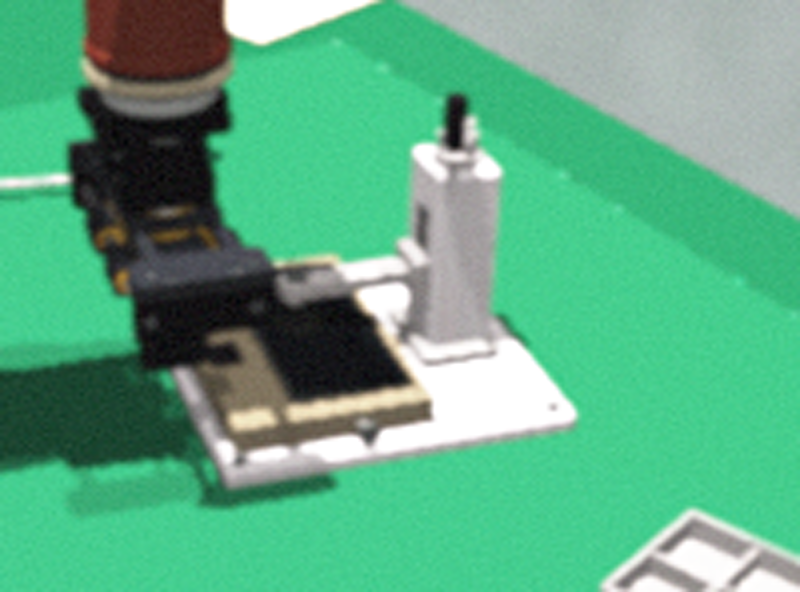

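```bash
python3 - <<'E'
from h import *
yw=-.2225
C=np.array([.587,-.012]); s=np.array([np.cos(yw),np.sin(yw)]); l=np.array([-s[1],s[0]])
P=lambda x:C+s*x+l*(-.045)
manip.movel([*P(-.127),0.0575],velocity=0.08)
print(current_t(),current_tcp_pos(),current_wrist_force())
F0=current_wrist_force()
for x in np.arange(-.122,-.0869,.005):
    manip.movel([*P(x),0.0575],velocity=0.05)
    F=current_wrist_force()-F0; print(round(x,3),current_tcp_pos()[2].round(4),F.round(2))
    if abs(F[:2]@s)>4 or F[2]<-4: print("STOP");break
im=read_camera("wrist"); cv2.imwrite("pics/f_wrist.png",im[:,:,::-1])
im=read_camera("side"); cv2.imwrite("pics/f_side2.png",cv2.resize(im[180:280,260:400,::-1],None,fx=5.5,fy=5.5,interpolation=cv2.INTER_CUBIC))
print(current_t())
E
```

```text
29.725 [ 0.45286473 -0.02793793  0.05745385] [ 0.28174864 -0.27251242 -0.53782321]
-0.122 0.0579 [ 0.04  0.3  -0.89]
-0.117 0.0576 [ 0.04  0.65 -0.03]
-0.112 0.0575 [-1.05  0.48  0.03]
-0.107 0.0576 [-0.5  -0.25  0.29]
-0.102 0.0576 [ 0.26 -0.02 -0.1 ]
-0.097 0.0576 [-0.26  0.45  0.57]
-0.092 0.0576 [-0.3   0.98 -0.66]
-0.087 0.0576 [-0.56  0.02 -0.54]
31.825
```

View pics/f_wrist.png

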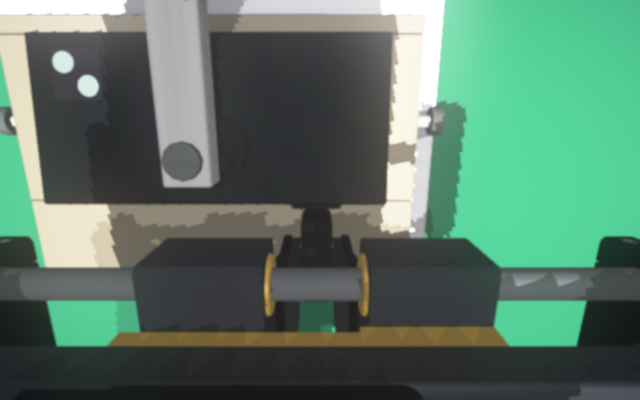

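View pics/f_side2.png

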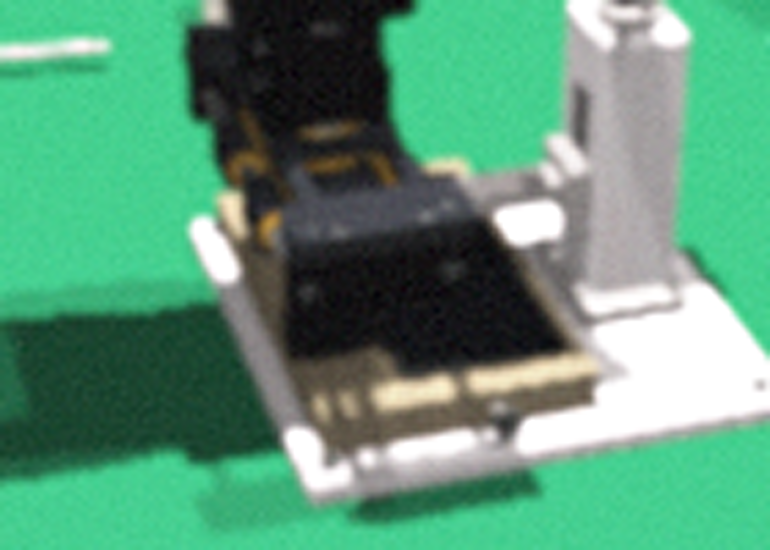

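```bash
python3 - <<'E'
from h import *
yw=-.2225
C=np.array([.587,-.012]); s=np.array([np.cos(yw),np.sin(yw)]); l=np.array([-s[1],s[0]])
P=C+s*(-.087)+l*(-.045)
F0=current_wrist_force()
for z in (.057,.0565,.056,.0555,.055,.0545):
    manip.movel([*P,z],velocity=0.03); manip.dwell(.1)
    F=current_wrist_force()-F0; print(z,current_tcp_pos()[2].round(4),F.round(2))
    if F[2]>2: break
print(current_t()); jaws.grip(0.022); manip.dwell(.3)
print(current_t(),current_tcp_pos(),current_wrist_force(),current_gripper_width())
manip.movel([*P,.13],velocity=0.1)
manip.movel([*(P-s*.075),.17],velocity=0.2)
im=read_camera("wrist"); cv2.imwrite("pics/g_wrist.png",im[:,:,::-1])
tip=P+s*.042; print("tip exp",proj("wrist",[*tip,.0355]),"orig",proj("wrist",[*(P+s*.022),.0365]),"edge",proj("wrist",[*(C+s*-.06+l*-.045),.034]),"rear top",proj("wrist",[*(P-s*.018),.056]))
cv2.imwrite("pics/g_w2.png",cv2.resize(im[40:200,220:420,::-1],None,fx=4,fy=3.7,interpolation=cv2.INTER_CUBIC))
print(current_t())
E
```

```text
0.057 0.057 [ 1.07 -0.19 -1.05]
0.0565 0.0569 [-1.88 -0.47  6.3 ]
32.525
33.3167 [ 0.49221213 -0.03669114  0.0564839 ] [-0.46144125  0.11112563 -0.15642542] 0.02212507430796185
tip exp [314.22148111  42.45515409] orig [314.25073191  71.39552648] edge [314.25826315  64.61093391] rear top [314.19178148 127.83913335]
34.825
```

View pics/g_wrist.png

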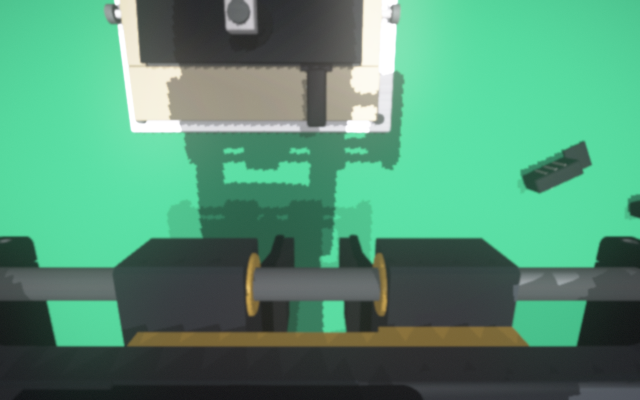

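View pics/g_w2.png

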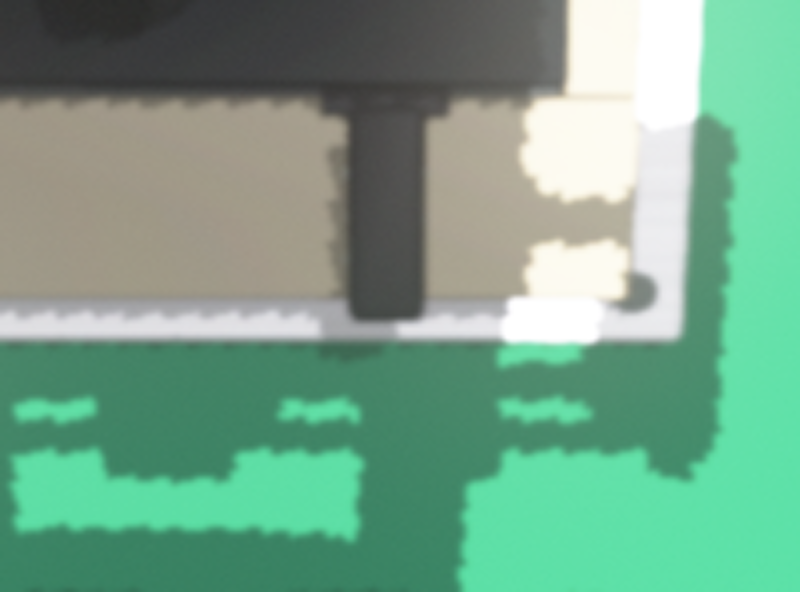

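```bash
python3 - <<'E'
from h import *
print(current_wrist_force(),current_t()); ticket.job_done(); print(current_t())
E
```

```text
[ 0.61534703 -0.367538   -0.00806796] 34.825
the job is handed in; nothing more can be done
the job is handed in; nothing more can be done
```

The glue let go, the pick is lying under the cover's lifted edge, and I handed the job in at 34.8 s. It reports no verdict.

- **Crank:** I wound it clockwise with about 5–7 N of drag at the knob. At about 2.2 turns the force fell to roughly 0 N. I stopped at 2.25 turns, which is at most 0.08 turn past the release.
- **Pick:** Of the three picks, I took the one farthest from the base. I slid it in along the ledge about 1 mm above it, with side forces of about 1 N or less. I then lowered it until it touched the ledge (about 6 N, straight down), released it and backed away.
- **Last checks:** The final wrist picture shows the pick square to the cover. About 5 mm of the 20 mm blade is still visible, so the tip is about 15 mm in, where 10 mm was needed. The wrist force was under 1 N after backing away. The grip's rear showed about 1.5 mm further in than I expected, while the blade's shoulder matched.
- **Not checked:**
  - The crank's angle after I let go of the knob; I did not measure it again.
  - The pick's flatness, which I judged by eye from above.
  - The screwdriver, bottle and screw tray at the end; I felt no unexpected contact at any point.

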